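# Push the watch-charging post home in the hall charging dock

### The arm

A 7-joint arm with a two-finger parallel gripper is mounted at the origin on the work surface. World frame = base frame: x ahead of the robot, y to its left, z up, the work surface at z = 0. Lengths are in m, angles in rad, forces in N, time in s.
With the tool pointing down it reaches from about 0.425 to 0.875 m from the base axis. Payload 4.7 kg.
Tool frame: the origin (TCP) lies between the finger pads; the fingertips stand 22 mm ahead of it and the grasp point (between the pads) lies 3 mm ahead of it (finger_overhang is the distance from the TCP to the fingertips, in m); z points along the fingers, y is the line along which they close (so a half turn about z gives the same grasp; the last joint's range is limited). The gripper opens to 85 mm and grips with 20 to 120 N. Pads are 22 mm wide; open, the fingers measure 114 mm over their backs; the gripper's body (76 mm by 85 mm) begins 54 mm behind the grasp point. The pads swing forward as they close: fully open they stand 13 mm farther back than shut.
Start: joints at [1.185, 0.321, -0.07, 1.45, 0.023, 1.371, -0.057], TCP at [0.253, -0.599, 0.253] pointing down, gripper open.
Joint ranges: [-2.86, 2.86], [-0.3, 2.09], [-1.38, 1.24], [0.06, 2.45], [-1.56, 4.7], [0.09, 2.05], [-2.69, 2.69]. Speed limits (rad/s): [2.57, 2.57, 3.14, 3.14, 3.14, 3.14, 3.14].

### API

Orientations are given as a rotation vector (axis times angle).
In Python, from rig import * gives the robot as it stands. The module is installed in compiled form; this text tells all that it offers.
- The arm moves only by the tool play_rows, never from a script. Its argument "increments" is a list of rows, each a list of 7 numbers: the opening, from -1 (shut) to 1 (fully open), so that 0 is half open, then the shift along the world's x, y, z each as a share of 50 mm, from -1 to 1, then the turn, a rotation vector about the world's x, y, z each as a share of 0.12 rad, from -1 to 1. A call has 1 to 5 rows; each row shifts and turns the commanded pose from where the row before left it; what a row does not reach is not made up. A row lasts 1/10 s, in which the tool goes at most 50 mm and 8.59 degrees, less where a joint would pass 70% of its speed; a pose out of reach is approached as far as the arm can. A call with a number of a shift or a turn outside -1 to 1 is refused whole. A call with a gripper value outside its range is refused whole. The fingers move at their own pace and stop on an object; "newtons" is the grip in N (left out, the last holds). Time passes only in rows, so rows that do not move let the fingers close. It gives the time, the measured TCP pose, the force and the opening at its end, in the units of the state.
- sense(): the state, without advancing time (a new reading comes with each control period).
- read_camera(name): name is "side" or "top" or "wrist"; returns (picture, depth): 420x560x3 uint8, red, green, blue; 420x560 float32, m along the optical axis (not along the pixel's ray), 0 where there is no reading.
- camera_params(name): a dict with "fov_y" (degrees; the focal length in pixels is half the picture's height over the tangent of half this angle, whatever the lens; pixels are square), "cx", "cy" (the principal point, pixels), "origin" and "rotation" of the camera in the world. Camera axes: x right, y down, z forward; pixel columns grow to the right and rows downward; lengths in m; the calibration is good to about 2 mm. A picture is of the moment at which its call begins: read the wrist's pose just before it. camera_params takes no time and is no camera call; for the wrist camera it gives the pose at the moment of the call.
- sign_off(): hands the job in, once; it reports no verdict.
The state is a dict: "time_s": time; "joints": joint angles; "qvel": joint speeds; "joint_efforts": joint torques, N m; "tool_pos": TCP position; "tool_rot": TCP orientation; "contact_force": force on the tool from outside, world axes, zero at the start; "moment": the same for the moment, N m; "finger_gap": finger opening in m.
Only numpy, scipy, OpenCV 4.12 (cv2) and the standard library are available. Lean on these libraries where they do the work, as an engineer would, in place of code of your own. Each camera call takes 0.05 s, during which the arm holds its last target. There are 200 camera calls.

### The job

Pull the red blanking plug out of the charging dock's round socket and leave it in the white dish, then take the watch-charging post from its foam packing and push its tube straight down into that socket, past the tight seal, until it is fully home on the bottom, and let go. Be firm but gentle: the contact at the bottom must not take a hard shove. Leave the other things on the shelf as they are.

Things in the scene. Friction and masses are not known exactly. Their poses are not given: they have to be found in the camera images.
- dock: Grey plastic charging dock fixed to the shelf. Base 100 mm (x) by 190 mm (y) by 13 mm high, origin at the centre of its underside, z up. On its -y half stands a phone cradle with a leaning back rest, up to 100 mm above the shelf. On its +y half, 60 mm from the origin along y, stands the round socket boss, 43 mm across, its top 50 mm above the shelf.
- port (a point): Centre of the socket's mouth, on the boss's top face (50 mm above the shelf), z up. The bore is 17 mm wide with a plain mouth, and the post goes 36 mm deep. Sprung collet fingers about 10 mm down let the tube in lightly (1 to 5 N, met when the post's foot is 5 to 9 mm deep) and grip it when pulled back up, so it holds where it is left.
- plug: Red blanking plug standing in the socket: knurled round head 24 mm wide and 20 mm high resting on the boss, and under it a loose shank 12 mm wide and 14 mm long hanging in the bore. Origin at the centre of the head's underside (the boss's top at the start), z up towards the head. 15 g.
- dish: White ceramic dish, loose on the shelf: round, 124 mm across the rim, 34 mm high, inner floor 5 mm up, 56 mm wide at its foot. Origin at the centre of its underside, z up.
- packing: Grey foam packing block in a cardboard sleeve, fixed to the shelf, 106 by 91 mm, 52 mm high, origin at the centre of its underside, z up. In its middle a round well 24 mm wide, its floor 8 mm above the shelf; the post stands in it.
- post: Watch-charging post, 140 mm over all, 70 to 120 g, upright in the packing's well. Aluminium tube 16 mm wide, 114 mm long, its foot chamfered (14.4 mm wide at the end, 16 mm from 1.5 mm up); on top a black square head, 28 by 28 mm (sides along x and y), 26 mm high. A black ring 36 mm above the foot marks how far it goes in. Origin at the centre of the foot's end, z up to the head.
- phone: Black phone in a rubber case lying flat, 74 by 152 by 10 mm. Origin under its centre. Leave alone.
- key: Brass house key on a steel ring lying flat, 85 mm long, 4 mm high. Origin at the ring's centre, underside. Leave alone.
- earbuds: White earbud case, 46 by 60 by 22 mm. Origin under its centre. Leave alone.
- glasses: Dark brown hard glasses case, 60 by 160 by 42 mm. Origin under its centre. Leave alone.
- sanitiser: Small clear bottle with a blue cap, 44 mm across, 110 mm high. Origin under its centre. Leave alone.
- seal (a point): Centre of the bore at the stiff ring seal, 22 mm below the mouth. It resists the post's foot between 17 and 22 mm deep with about 8 to 16 N: firm, but not yet the bottom. Past it the tube slides on with some 2 to 8 N of drag.
- contact: Round brass sprung contact at the bottom of the bore, 15 mm wide; origin at the centre of its top, 33 mm below the mouth at the start. The post must press it (3.5 to 9.5 N besides the drag, 10 to 18 N in all) down to its rigid stop 36 mm below the mouth: that is fully home, and the force then rises steeply. More than 35 N on it crushes it.
Not all that is in view belongs to the job. Several things have the shape of the dish; the one meant has the colours described above. Of the things shaped like the post, the aluminium one is meant.

How it is judged:
By the outcome, as a careful person would: the job done as asked, in the order asked, and still so for the second after the job is handed in, with the robot touching nothing.
It also fails if it takes over 72 s, if anything falls off the work surface, if the arm or the gripper's body presses on something with over 40 N, if the wrist force passes 120 N, or if a joint passes its speed limit or range.

## Working session

There is one attempt and no reset: what is moved stays moved. The work goes in short steps, Python scripts to look and compute and a tool call to move; the robot and the scene stay as the last step left them, time stands still between calls to the robot, and variables do not carry over. Pictures are saved under pics/ and viewed, on a budget of 10 in all, crops included, one or two more only if the job needs it, and the job is handed in when it is done.

Besides the shell and the picture viewer there is one more tool, called in YAML: its name, and indented under it one key for each argument. play_rows: Moves the arm, as the interface text tells. Its arguments: {"type":"object","properties":{"increments":{"type":"array","items":{"type":"array","items":{"type":"number"}}},"newtons":{"type":"number"}},"required":["increments"]}

```bash
mkdir -p pics; cat > h.py <<'E'
from rig import *
import numpy as np, cv2
def snap(n,f):
    p=camera_params(n); im,d=read_camera(n)
    cv2.imwrite(f'pics/{f}.png',im[:,:,::-1]); np.savez(f'{f}.npz',im=im,d=d,**{k:np.array(v) for k,v in p.items()})
    return im,d,p
def load(f):
    z=np.load(f+'.npz'); return z['im'],z['d'],z
def foc(p): return 210/np.tan(np.radians(float(p['fov_y']))/2)
def ray(p,u,v):
    r=np.array([(u-p['cx'])/foc(p),(v-p['cy'])/foc(p),1.]); return np.array(p['origin']),np.array(p['rotation'])@r
def onz(p,u,v,z):
    o,r=ray(p,u,v); return o+r*(z-o[2])/r[2]
def cloud(d,p):
    v,u=np.mgrid[:420,:560]; f=foc(p)
    c=np.stack([(u-p['cx'])/f*d,(v-p['cy'])/f*d,d],-1); return c@np.array(p['rotation']).T+np.array(p['origin'])
E
python3 - <<'E'
from h import *
for n in('side','top'):
    im,d,p=snap(n,n+'0'); print(n,p)
a,b=cv2.imread('pics/side0.png'),cv2.imread('pics/top0.png')
print(sense())
E
```

```text
side {'fov_y': 45.88019117373497, 'cx': 274.42357154130445, 'cy': 213.9515217309875, 'origin': array([0.19119128, 0.94138043, 0.73519952]), 'rotation': array([-0.4279755 ,  2.6031647 , -1.41336417])}
top {'fov_y': 53.77066155796173, 'cx': 280.30647326087177, 'cy': 209.24267890628178, 'origin': array([ 0.3434055 , -0.0031027 ,  1.05647344]), 'rotation': array([-2.11435098,  2.16493786, -0.18158957])}
{'time_s': 0.1, 'joints': array([ 1.18508502,  0.32172564, -0.07011852,  1.45154032,  0.02259939,
        1.37081468, -0.05690059]), 'qvel': array([ 4.12736486e-04, -1.76012430e-03,  9.84660456e-05, -1.49836057e-03,
       -4.64293408e-04, -5.94733403e-04, -5.64136823e-04]), 'joint_efforts': array([ 1.63166501e-04, -4.94878078e+01, -3.83974649e-01, -3.15208876e+01,
        1.29408404e-02,  7.43846846e-03, -4.57260990e-05]), 'tool_pos': array([ 0.25281347, -0.59833862,  0.25235457]), 'tool_rot': array([-3.07739492e+00, -6.23610963e-01,  6.56653175e-04]), 'contact_force': array([ 0.25818984, -0.09371506,  0.75703478]), 'moment': array([-0.03018701, -0.00413328, -0.02469031]), 'finger_gap': 0.08550573761600037}
```

View pics/top0.png

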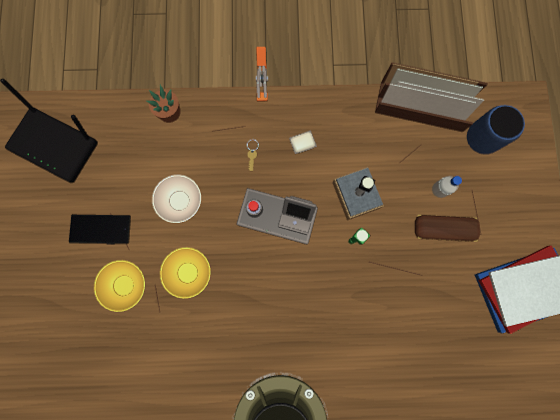

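View pics/side0.png

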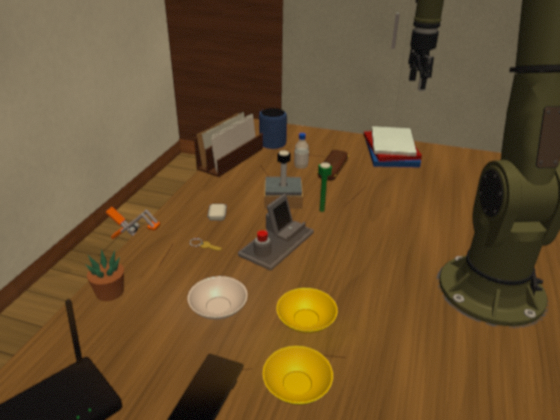

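The top view shows the white dish at (177,198), the red plug at (254,206) and the aluminium post's head near (367,184). The green post at (359,237) and the yellow dishes are decoys. The side view agrees.

```bash
sed -i 's/^def snap/def fix(p):\n    p=dict(p); p["rotation"]=cv2.Rodrigues(np.array(p["rotation"],float))[0]; return p\ndef snap/; s/p=camera_params(n); im/p=fix(camera_params(n)); im/' h.py
sed -i 's/return im,d,z$/p=dict(z); return im,d,(p if p["rotation"].shape==(3,3) else fix(p))/; s/    z=np.load(f+.\.npz.); return z\[.im.\],z\[.d.\],/    z=np.load(f+".npz"); im,d=z["im"],z["d"]; /' h.py
sed -i 's/    z=np.load.*/    z=np.load(f+".npz"); im,d=z["im"],z["d"]; p=dict(z)/; s/p=dict(z); return.*//' h.py
python3 - <<'E'
s=open('h.py').read()
import re
i=s.index('def load'); j=s.index('def foc')
s=s[:i]+'''def load(f):
    z=np.load(f+".npz"); p=dict(z)
    return z["im"],z["d"],(p if p["rotation"].shape==(3,3) else fix(p))
'''+s[j:]
open('h.py','w').write(s)
E
python3 - <<'E'
from h import *
im,d,p=load('top0'); C=cloud(d,p); print(p['rotation'].round(3))
hsv=cv2.cvtColor(im,cv2.COLOR_RGB2HSV); H,S,V=[hsv[...,i].astype(int) for i in range(3)]
def box(m,u0,u1,v0,v1):
    k=np.zeros_like(m); k[v0:v1,u0:u1]=m[v0:v1,u0:u1]; return k
def rep(n,m):
    v,u=np.nonzero(m); P=C[m]; print(n,m.sum(),'uv',u.mean().round(1),v.mean().round(1),'med',np.median(P,0).round(4),'mid',((P.min(0)+P.max(0))/2).round(4),'z',np.percentile(P[:,2],[5,95]).round(3))
    return u.mean(),v.mean()
m=box(((H<8)|(H>172))&(S>120),240,270,190,222); u,v=rep('plug',m); print(onz(p,u,v,.068))
z=C[...,2]
m=box((z>.055),335,385,160,215); rep('post',m)
m=box((z>.125),335,385,160,215); u,v=rep('posthead',m); print(onz(p,u,v,.148))
m=box((z>.028),150,204,172,226); rep('dish',m)
m=box((z>.045)&(z<.058),235,285,190,222); rep('boss',m)
m=box((z>.006)&(z<.02),230,320,180,250); rep('dockbase',m); r=cv2.minAreaRect(C[m][:,:2].astype(np.float32)); print(r)
m=box((z>.04)&(z<.06),325,390,160,222); r=cv2.minAreaRect(C[m][:,:2].astype(np.float32)); print('pack',r)
m=box((z>.03),340,375,222,250); rep('green',m)
print('table',np.median(z[300:380,20:200]))
E
```

```text
[[-0.024 -0.987  0.162]
 [-1.     0.023 -0.009]
 [ 0.005 -0.162 -0.987]]
plug 78 uv 252.9 205.6 med [0.5152 0.0539 0.0686] mid [0.4374 0.0316 0.5513] z [0.065 0.072]
[0.51598889 0.05426544 0.068     ]
post 234 uv 364.6 184.8 med [ 0.5448 -0.2056  0.1455] mid [ 0.4737 -0.1234  0.5559] z [0.066 1.056]
posthead 193 uv 365.6 183.7 med [ 0.5452 -0.2064  0.1464] mid [ 0.4539 -0.114   0.5919] z [0.131 1.056]
[ 0.54594756 -0.20408361  0.148     ]
dish 355 uv 174.5 197.3 med [0.5497 0.2559 0.0316] mid [0.4746 0.1535 0.5422] z [0.029 0.036]
boss 90 uv 255.7 209.0 med [0.5079 0.0493 0.0488] mid [0.5147 0.0257 0.0515] z [0.045 0.054]
dockbase 1804 uv 271.4 217.2 med [0.4904 0.0146 0.0126] mid [ 0.4996 -0.0038  0.013 ] z [0.009 0.018]
((0.49865293502807617, -0.003303728997707367), (0.18983325362205505, 0.10054498165845871), 73.08944702148438)
pack ((0.5474222302436829, -0.20796456933021545), (0.10514071583747864, 0.08872739225625992), 18.332128524780273)
green 203 uv 360.0 236.5 med [ 0.429  -0.1879  0.138 ] mid [ 0.3955 -0.1053  0.5436] z [0.055 0.142]
table -0.0011850653302281078
```

play_rows:
  increments:
    - [1,0.376,0.93,0,0,0,0.91]
    - [1,0.376,0.93,0,0,0,0.91]
    - [1,0.376,0.93,0,0,0,0.91]
    - [1,0.376,0.93,0,0,0,0.91]
    - [1,0.376,0.93,0,0,0,0.91]
  newtons: 60

```text
time_s: 0.6
tool_pos: [0.347, -0.3649, 0.2529]
tool_rot: [-2.793, -1.437, 0.0]
contact_force: [1.5, -0.1, -0.4]
finger_gap: 0.0856
```

play_rows:
  increments:
    - [1,0.376,0.93,0,0,0,0.91]
    - [1,0.376,0.93,0,0,0,0.91]
    - [1,0.376,0.93,0,0,0,0.91]
    - [1,0.376,0.93,0,0,0,0]
    - [1,0.376,0.93,0,0,0,0]

```text
time_s: 1.1
tool_pos: [0.4405, -0.1332, 0.2532]
tool_rot: [2.526, 1.867, -0.001]
contact_force: [1.8, -0.6, 0.2]
finger_gap: 0.0853
```

play_rows:
  increments:
    - [1,0.376,0.93,0,0,0,0]
    - [1,0.376,0.93,0,0,0,0]
    - [1,0.376,0.93,0,0,0,0]
    - [1,0.376,0.93,0,0,0,0]
    - [1,0,0,0,0,0,0]

```text
time_s: 1.6
tool_pos: [0.5159, 0.0586, 0.2535]
tool_rot: [-2.512, -1.88, -0.006]
contact_force: [0.3, 1.4, 0.3]
finger_gap: 0.0852
```

```bash
python3 - <<'E'
from h import *
s=sense(); print(s['time_s'],s['tool_pos'],s['tool_rot'],s['contact_force'])
im,d,p=snap('wrist','w1'); print(p)
C=cloud(d,p)
hsv=cv2.cvtColor(im,cv2.COLOR_RGB2HSV); H,S,V=[hsv[...,i].astype(int) for i in range(3)]
m=((H<8)|(H>172))&(S>120); 
m&=(C[...,2]>.055)&(C[...,2]<.09)
P=C[m]; print(m.sum(),np.median(P,0),P.min(0),P.max(0))
E
```

```text
1.6 [0.51591203 0.0586207  0.25346566] [-2.51227502 -1.88047026 -0.0058874 ] [0.33925516 1.42801724 0.28673454]
{'fov_y': 69.9882359221249, 'cx': 280.91997894415186, 'cy': 204.40862511955183, 'origin': array([0.53856797, 0.13357125, 0.37469279]), 'rotation': array([[ 9.59595854e-01, -2.67996627e-01, -8.57531665e-02],
       [-2.81381942e-01, -9.13935453e-01, -2.92482803e-01],
       [ 1.15454350e-05,  3.04794677e-01, -9.52418083e-01]])}
458 [0.51849812 0.05468908 0.07004717] [0.50561929 0.04085616 0.05546968] [0.53033648 0.06606261 0.0722235 ]
```

View pics/w1.png

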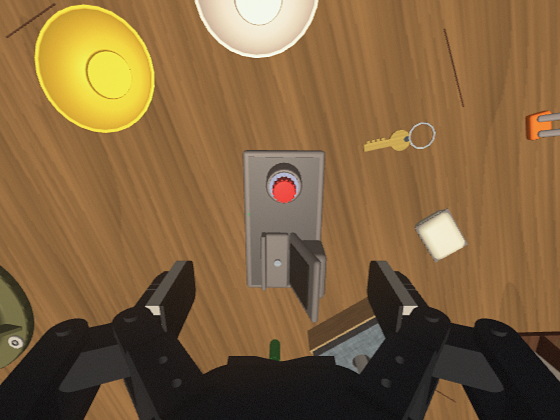

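The wrist view shows the plug's top at about (284,190), and depth puts it at (0.518,0.054,0.070). That matches the top view and the dock's geometry.

play_rows:
  increments:
    - [1,0.02,0.02,-0.8,0,0,0]
    - [1,0,0,-0.8,0,0,0]
    - [1,0,0,-0.8,0,0,0]
    - [1,0,0,-0.6,0,0,0]
    - [1,0,0,0,0,0,0]

```text
time_s: 2.15
tool_pos: [0.5125, 0.049, 0.099]
tool_rot: [-2.524, -1.863, 0.012]
contact_force: [-0.4, 0.6, 0.9]
finger_gap: 0.0852
```

play_rows:
  increments:
    - [1,0,0,0,0,0,0]

```text
time_s: 2.25
tool_pos: [0.5162, 0.0502, 0.1036]
tool_rot: [-2.527, -1.866, 0.001]
contact_force: [0.5, 0.5, 0.8]
finger_gap: 0.0852
```

play_rows:
  increments:
    - [1,0.02,0.06,-0.3,0,0,0]
    - [1,0,0,-0.26,0,0,0]
    - [1,0,0,0,0,0,0]
    - [1,0,0,0,0,0,0]

```text
time_s: 2.65
tool_pos: [0.5172, 0.0543, 0.0752]
tool_rot: [-2.526, -1.868, 0.001]
contact_force: [0.3, 0.5, 0.1]
finger_gap: 0.0854
```

```bash
python3 - <<'E'
from h import *
s=sense(); print(s['time_s'],s['tool_pos'],s['tool_rot'],s['contact_force'])
E
```

```text
2.65 [0.51723334 0.05427218 0.07522887] [-2.52558018e+00 -1.86801278e+00  5.12894543e-04] [0.29885391 0.54325137 0.05693713]
```

play_rows:
  increments:
    - [-1,0,0,0,0,0,0]
    - [-1,0,0,0,0,0,0]
    - [-1,0,0,0,0,0,0]
    - [-1,0,0,0,0,0,0]
    - [-1,0,0,0,0,0,0]
  newtons: 40

```text
time_s: 3.15
tool_pos: [0.5176, 0.0542, 0.0757]
tool_rot: [2.526, 1.867, 0.0]
contact_force: [-1.1, -0.2, 1.7]
finger_gap: 0.0223
```

play_rows:
  increments:
    - [-1,0,0,0,0,0,0]
    - [-1,0,0,0,0,0,0]
    - [-1,0,0,0,0,0,0]

```text
time_s: 3.45
tool_pos: [0.5176, 0.0542, 0.0757]
tool_rot: [2.526, 1.868, 0.001]
contact_force: [-2.2, -0.7, 5.1]
finger_gap: 0.0223
```

play_rows:
  increments:
    - [-1,0,0,0.2,0,0,0]
    - [-1,0,0,0.4,0,0,0]
    - [-1,0,0,0.5,0,0,0]
    - [-1,0,0,0.5,0,0,0]
    - [-1,0,0,0,0,0,0]

```text
time_s: 3.95
tool_pos: [0.5195, 0.0547, 0.1589]
tool_rot: [2.523, 1.866, 0.008]
contact_force: [-0.0, -0.4, 0.1]
finger_gap: 0.0221
```

```bash
python3 - <<'E'
from h import *
for f in('top0','side0'):
    im,d,p=load(f); C=cloud(d,p); X=C[...,0];Y=C[...,1];Z=C[...,2]
    m=(np.hypot(X-.545,Y-.25)<.1)&(Z>.03)&(Z<.04)
    A=C[m]; (c,r)=cv2.minEnclosingCircle(A[:,:2].astype(np.float32)); print(f,m.sum(),c,r,A.mean(0))
s=sense(); print(s['tool_pos'],s['finger_gap'])
im,d,p=snap('wrist','w2')
E
```

```text
top0 261 (0.5445999503135681, 0.24847204983234406) 0.06180453300476074 [0.54559791 0.2540941  0.03252954]
side0 417 (0.5444168448448181, 0.24874120950698853) 0.06305256485939026 [0.5492434  0.24126439 0.03354567]
[0.51953264 0.0547163  0.15894832] 0.022058929718169078
```

View pics/w2.png

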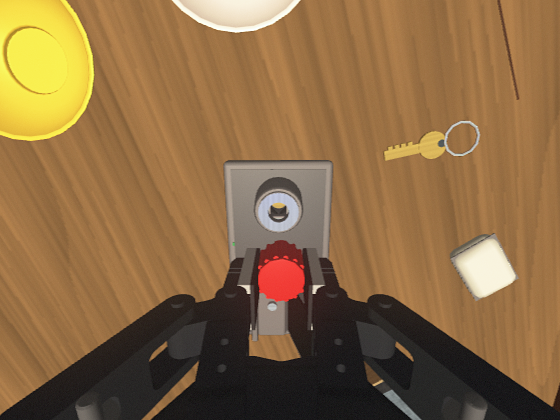

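The plug is held between the pads at (281,275), and the open bore is visible at (278,211). Both views put the dish centre at (0.5445,0.2486).

play_rows:
  increments:
    - [-1,0.1,0.6,0,0,0,0]
    - [-1,0.1,0.8,0,0,0,0]
    - [-1,0.1,0.8,0,0,0,0]
    - [-1,0.1,0.8,0,0,0,0]
    - [-1,0.1,0.6,0,0,0,0]

```text
time_s: 4.5
tool_pos: [0.5412, 0.2368, 0.1542]
tool_rot: [-2.523, -1.869, 0.002]
contact_force: [-0.1, 0.3, 0.7]
finger_gap: 0.0224
```

play_rows:
  increments:
    - [-1,0.02,0.28,0,0,0,0]
    - [-1,0,0,0,0,0,0]
    - [-1,0,0,-0.5,0,0,0]
    - [-1,0,0,-0.5,0,0,0]
    - [-1,0,0,-0.5,0,0,0]

```text
time_s: 5.0
tool_pos: [0.5437, 0.245, 0.0791]
tool_rot: [2.527, 1.863, -0.002]
contact_force: [-0.1, -0.1, -0.7]
finger_gap: 0.0222
```

play_rows:
  increments:
    - [-1,0,0,-0.3,0,0,0]
    - [-1,0,0,0,0,0,0]
    - [-1,0,0,0,0,0,0]

```text
time_s: 5.3
tool_pos: [0.5438, 0.2474, 0.0658]
tool_rot: [2.527, 1.866, 0.0]
contact_force: [-0.5, -0.7, -0.1]
finger_gap: 0.0225
```

play_rows:
  increments:
    - [-1,0,0.02,-0.15,0,0,0]
    - [-1,0,0,-0.15,0,0,0]
    - [-1,0,0,0,0,0,0]
    - [-0.1,0,0,0,0,0,0]
    - [-0.1,0,0,0,0,0,0]

```text
time_s: 5.8
tool_pos: [0.5435, 0.2494, 0.0506]
tool_rot: [2.526, 1.868, 0.001]
contact_force: [0.1, 0.3, 0.4]
finger_gap: 0.0383
```

play_rows:
  increments:
    - [-0.1,0,0,0,0,0,0]
    - [-0.1,0,0,0.3,0,0,0]
    - [-0.1,0,0,0.8,0,0,0]
    - [1,0,0,0.8,0,0,0]
    - [1,0,0,0.8,0,0,0]

```text
time_s: 6.3
tool_pos: [0.5432, 0.2495, 0.1881]
tool_rot: [2.525, 1.868, 0.001]
contact_force: [1.4, 0.4, -0.2]
finger_gap: 0.0662
```

play_rows:
  increments:
    - [1,0,0,0.8,0,0,0]
    - [1,0,0,0.8,0,0,0]
    - [1,0,0,0,0,0,0]

```text
time_s: 6.6
tool_pos: [0.5455, 0.2515, 0.2731]
tool_rot: [2.523, 1.867, 0.018]
contact_force: [0.3, 0.2, 0.4]
finger_gap: 0.0856
```

```bash
python3 - <<'E'
from h import *
s=sense(); print(s['time_s'],s['tool_pos'],s['tool_rot'])
im,d,p=snap('top','top1'); C=cloud(d,p); X,Y,Z=C[...,0],C[...,1],C[...,2]
hsv=cv2.cvtColor(im,cv2.COLOR_RGB2HSV); H,S,V=[hsv[...,i].astype(int) for i in range(3)]
m=((H<8)|(H>172))&(S>120)&(np.hypot(X-.5,Y-.1)<.3); print('red top',m.sum(),np.median(C[m],0) if m.any() else '')
im,d,p=snap('side','side1'); C=cloud(d,p); X,Y,Z=C[...,0],C[...,1],C[...,2]
hsv=cv2.cvtColor(im,cv2.COLOR_RGB2HSV); H,S,V=[hsv[...,i].astype(int) for i in range(3)]
m=((H<8)|(H>172))&(S>120)&(np.hypot(X-.5,Y-.1)<.3); print('red side',m.sum(),np.median(C[m],0) if m.any() else '')
E
```

```text
6.6 [0.545534   0.25151892 0.27314076] [2.52278075 1.86653365 0.01784676]
red top 86 [0.5401121 0.2476081 0.0374168]
red side 131 [0.53698332 0.25566267 0.03773954]
```

play_rows:
  increments:
    - [1,0,-0.6,0,0,0,0]
    - [1,0,-0.9,0,0,0,0]
    - [1,0,-0.9,0,0,0,0]
    - [1,0,-0.9,0,0,0,0]
    - [1,0,-0.9,0,0,0,0]

```text
time_s: 7.2
tool_pos: [0.5422, 0.0373, 0.2641]
tool_rot: [-2.525, -1.867, 0.003]
contact_force: [0.1, 0.4, -0.6]
finger_gap: 0.0856
```

play_rows:
  increments:
    - [1,0,-0.9,0,0,0,0]
    - [1,0,-0.9,0,0,0,0]
    - [1,0,-0.9,0,0,0,0]
    - [1,0,-0.9,0,0,0,0]
    - [1,0,-0.9,0,0,0,0]

```text
time_s: 7.7
tool_pos: [0.5422, -0.1875, 0.2641]
tool_rot: [-2.525, -1.867, 0.002]
contact_force: [1.6, -0.3, 0.4]
finger_gap: 0.0854
```

play_rows:
  increments:
    - [1,0,-0.44,0.2,0,0,0]
    - [1,0,0,0,0,0,0]
    - [1,0,0,0,0,0,0]

```text
time_s: 8.0
tool_pos: [0.5428, -0.2074, 0.2742]
tool_rot: [-2.525, -1.866, 0.0]
contact_force: [-0.4, 1.3, 0.7]
finger_gap: 0.0855
```

```bash
python3 - <<'E'
from h import *
s=sense(); print(s['time_s'],s['tool_pos'],s['tool_rot'])
im,d,p=snap('wrist','w3'); C=cloud(d,p); X,Y,Z=C[...,0],C[...,1],C[...,2]
m=(np.hypot(X-.546,Y+.206)<.04)&(Z>.14)&(Z<.156)
A=C[m]; print(m.sum(),A.mean(0),cv2.minAreaRect(A[:,:2].astype(np.float32)))
m=(np.hypot(X-.546,Y+.206)<.09)&(Z>.045)&(Z<.06)
A=C[m]; print(m.sum(),cv2.minAreaRect(A[:,:2].astype(np.float32)))
m=(np.hypot(X-.546,Y+.206)<.02)&(Z>.062)&(Z<.118)
A=C[m]; print('tube',m.sum(),A.mean(0))
E
```

```text
8.0 [ 0.54281213 -0.20743828  0.27421977] [-2.52468154e+00 -1.86565947e+00  3.46745727e-04]
1012 [ 0.55082738 -0.20858586  0.14836406] ((0.5504850745201111, -0.21011985838413239), (0.02830195054411888, 0.028121622279286385), 64.95759582519531)
4870 ((0.5502359867095947, -0.2105664610862732), (0.10015080869197845, 0.0854325070977211), 18.666322708129883)
tube 84 [ 0.55227953 -0.20401693  0.07878877]
```

View pics/w3.png

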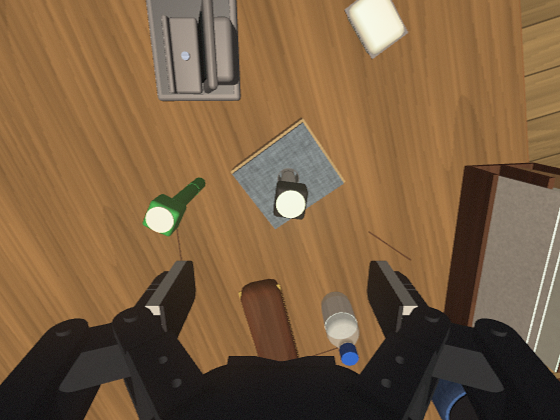

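The wrist view shows the post's head at (290,203) as a 28 mm square, upright and centred in its packing at about (0.550,-0.210). Its sides lie at about -25°, so I'll turn -8° and descend.

play_rows:
  increments:
    - [1,0.13,-0.03,-0.4,0,0,-0.58]
    - [1,0,0,-0.6,0,0,-0.58]
    - [1,0,0,-0.6,0,0,0]
    - [1,0,0,0,0,0,0]
    - [1,0,0,0,0,0,0]

```text
time_s: 8.55
tool_pos: [0.5499, -0.2076, 0.1954]
tool_rot: [-2.647, -1.69, 0.0]
contact_force: [0.2, -0.1, 0.4]
finger_gap: 0.0854
```

```bash
python3 - <<'E'
from h import *
s=sense(); print(s['time_s'],s['tool_pos'],s['tool_rot'],s['contact_force'])
im,d,p=snap('wrist','w4'); C=cloud(d,p); X,Y,Z=C[...,0],C[...,1],C[...,2]
m=(np.hypot(X-.549,Y+.208)<.04)&(Z>.14)&(Z<.156)
A=C[m]; print(m.sum(),A.mean(0),cv2.minAreaRect(A[:,:2].astype(np.float32)))
E
```

```text
8.55 [ 0.54986566 -0.20763127  0.19541238] [-2.64669648e+00 -1.69031334e+00  4.43695979e-04] [ 0.15125146 -0.0864842   0.35811216]
1932 [ 0.55145808 -0.20795645  0.14822528] ((0.5506945252418518, -0.20993630588054657), (0.02805417962372303, 0.028087656944990158), 65.72030639648438)
```

play_rows:
  increments:
    - [1,0.01,-0.03,-0.4,0,0,0]
    - [1,0,0,-0.4,0,0,0]
    - [1,0,0,-0.3,0,0,0]
    - [1,0,0,0,0,0,0]
    - [1,0,0,0,0,0,0]

```text
time_s: 9.1
tool_pos: [0.551, -0.2108, 0.1414]
tool_rot: [2.649, 1.688, 0.001]
contact_force: [1.4, -0.4, 0.1]
finger_gap: 0.0851
```

play_rows:
  increments:
    - [-1,0,0,0,0,0,0]
    - [-1,0,0,0,0,0,0]
    - [-1,0,0,0,0,0,0]
    - [-1,0,0,0,0,0,0]
    - [-1,0,0,0,0,0,0]
  newtons: 80

```text
time_s: 9.6
tool_pos: [0.5508, -0.2109, 0.141]
tool_rot: [2.649, 1.687, 0.001]
contact_force: [0.6, 0.6, 3.4]
finger_gap: 0.0264
```

play_rows:
  increments:
    - [-1,0,0,0,0,0,0]
    - [-1,0,0,0,0,0,0]
    - [-1,0,0,0,0,0,0]

```text
time_s: 9.9
tool_pos: [0.5508, -0.2109, 0.141]
tool_rot: [2.649, 1.687, 0.001]
contact_force: [0.5, -0.4, 4.6]
finger_gap: 0.0271
```

play_rows:
  increments:
    - [-1,0,0,0.2,0,0,0]
    - [-1,0,0,0.5,0,0,0]
    - [-1,0,0,0.6,0,0,0]
    - [-1,0,0,0.6,0,0,0]
    - [-1,0,0,0.5,0,0,0]

```text
time_s: 10.4
tool_pos: [0.5502, -0.2107, 0.2619]
tool_rot: [2.65, 1.688, 0.0]
contact_force: [1.3, 0.2, -0.3]
finger_gap: 0.0269
```

play_rows:
  increments:
    - [-1,-0.05,0.4,0.2,0,0,0]
    - [-1,-0.1,0.7,0,0,0,0]
    - [-1,-0.1,0.8,0,0,0,0]
    - [-1,-0.1,0.8,0,0,0,0]
    - [-1,-0.1,0.8,0,0,0,0]

```text
time_s: 10.9
tool_pos: [0.5264, -0.033, 0.2695]
tool_rot: [-2.648, -1.688, 0.002]
contact_force: [0.5, 0.7, 0.3]
finger_gap: 0.0271
```

play_rows:
  increments:
    - [-1,-0.1,0.8,0,0,0,0]
    - [-1,-0.1,0.7,0,0,0,0]
    - [-1,-0.03,0.3,0,0,0,0]
    - [-1,0,0,0,0,0,0]
    - [-1,0,0,0,0,0,0]

```text
time_s: 11.4
tool_pos: [0.5162, 0.0529, 0.2699]
tool_rot: [2.65, 1.686, -0.002]
contact_force: [0.7, -0.9, -1.6]
finger_gap: 0.027
```

play_rows:
  increments:
    - [-1,0,0,0,0,0,0]
    - [-1,0,0,0,0,0,0]

```text
time_s: 11.6
tool_pos: [0.5166, 0.0522, 0.27]
tool_rot: [-2.652, -1.683, 0.001]
contact_force: [0.6, 0.2, -1.1]
finger_gap: 0.0266
```

```bash
python3 - <<'E'
from h import *
s=sense(); print(s['time_s'],s['tool_pos'],s['tool_rot'],s['contact_force'],s['finger_gap'])
im,d,p=snap('wrist','w5'); print(p)
snap('side','side2')
E
```

```text
11.6 [0.51658233 0.05220083 0.27001789] [-2.65244025e+00 -1.68321737e+00  9.36132591e-04] [ 0.56547286  0.15045282 -1.12384001] 0.026590041441383463
{'fov_y': 69.9882359221249, 'cx': 280.91997894415186, 'cy': 204.40862511955183, 'origin': array([0.55083941, 0.12345185, 0.39083567]), 'rotation': array([[ 9.05011264e-01, -4.04497741e-01, -1.31666967e-01],
       [-4.25387550e-01, -8.60413571e-01, -2.80595650e-01],
       [ 2.12261378e-04,  3.09951712e-01, -9.50752277e-01]])}
```

View pics/w5.png

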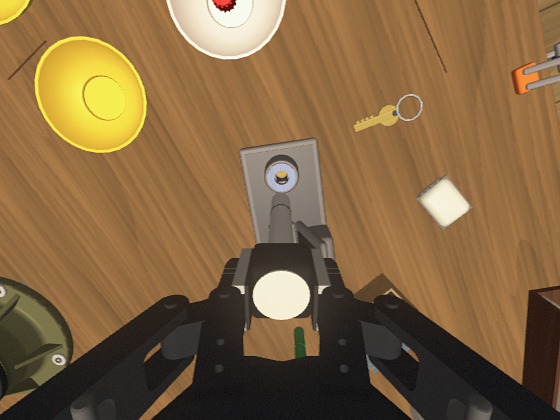

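The wrist view shows the plug in the white dish at the top of the picture, the open bore at about (282,177), and the held post's foot just below it at about (281,196). I'll measure both.

```bash
python3 - <<'E'
from h import *
im,d,p=load('w5'); C=cloud(d,p); X,Y,Z=C[...,0],C[...,1],C[...,2]
m=(np.hypot(X-.5166,Y-.0522)<.025)&(Z>.125)&(Z<.225)
for r in range(185,245,6):
    c=np.nonzero(m[r])[0]
    if len(c): print(r,c.min(),c.max(),C[r,int(c.mean())].round(4))
v,u=np.nonzero(m); print('rows',v.min(),v.max())
b=(np.hypot(X-.517,Y-.054)<.035)&(abs(Z-.05)<.006)
v,u=np.nonzero(b); print('boss',len(u),u.min(),u.max(),v.min(),v.max(),cv2.minEnclosingCircle(C[b][:,:2].astype(np.float32)))
hsv=cv2.cvtColor(im,cv2.COLOR_RGB2HSV)
k=cv2.resize(im[150:250,230:335],None,fx=6,fy=6,interpolation=cv2.INTER_NEAREST); cv2.imwrite('pics/w5c.png',k[:,:,::-1])
E
```

```text
197 272 287 [0.5192 0.0597 0.1529]
203 271 289 [0.5203 0.06   0.1713]
209 270 289 [0.5193 0.0596 0.1834]
215 270 290 [0.5201 0.0595 0.1969]
221 269 291 [0.5202 0.0596 0.2084]
227 269 291 [0.5202 0.0596 0.2188]
233 268 292 [0.5201 0.0592 0.2271]
239 268 268 [0.5113 0.0578 0.2245]
rows 192 241
boss 777 264 298 159 192 ((0.5176185965538025, 0.053219351917505264), 0.02048340067267418)
```

View pics/w5c.png

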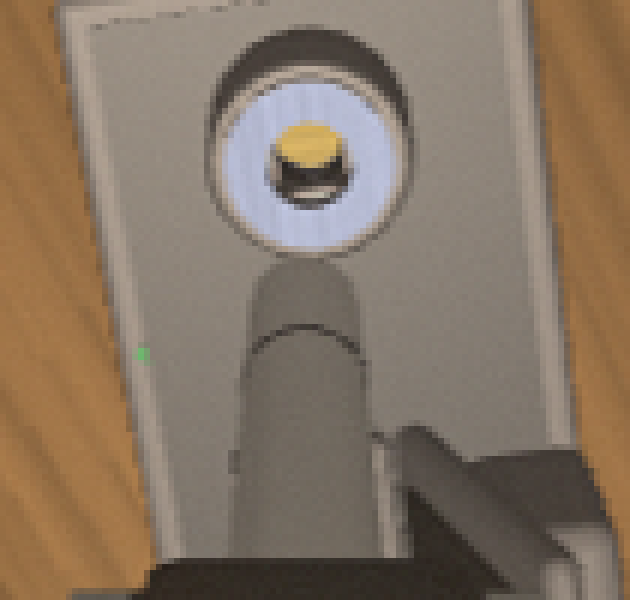

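```bash
cat >> h.py <<'E'
def boss(im,p):
    hsv=cv2.cvtColor(im,cv2.COLOR_RGB2HSV); H,S,V=[hsv[...,i].astype(int) for i in range(3)]
    m=((H>105)&(H<130)&(S>25)&(V>140)).astype(np.uint8)
    cs=cv2.findContours(m,0,2)[0]; c=max(cs,key=cv2.contourArea)
    e=cv2.fitEllipse(cv2.convexHull(c)); return e,onz(p,*e[0],.05)
E
python3 - <<'E'
from h import *
im,d,p=load('w5'); print(boss(im,p))
im,d,p=load('w2'); print(boss(im,p))
im,d,p=load('side2'); C=cloud(d,p); print(boss(im,p))
im,d,p=load('top1'); print(boss(im,p))
E
```

```text
(((281.11163330078125, 176.88177490234375), (26.786888122558594, 27.143287658691406), 136.9621124267578), array([0.51813031, 0.05317044, 0.05      ]))
(((276.3048400878906, 204.31590270996094), (21.63530158996582, 35.566184997558594), 77.85430145263672), array([0.51858489, 0.0595627 , 0.05      ]))Traceback (most recent call last):
  File "<stdin>", line 4, in <module>
  File "h.py", line 23, in boss
    cs=cv2.findContours(m,0,2)[0]; c=max(cs,key=cv2.contourArea)
                                     ~~~^^^^^^^^^^^^^^^^^^^^^^^^
ValueError: max() iterable argument is empty
```

play_rows:
  increments:
    - [-1,0.03,0.02,-0.4,0,0,0]
    - [-1,0,0,-0.5,0,0,0]
    - [-1,0,0,-0.2,0,0,0]
    - [-1,0,0,0,0,0,0]
    - [-1,0,0,0,0,0,0]

```text
time_s: 12.2
tool_pos: [0.5183, 0.0551, 0.2161]
tool_rot: [2.65, 1.687, 0.001]
contact_force: [1.1, 0.9, -0.6]
finger_gap: 0.0271
```

play_rows:
  increments:
    - [-1,0,0,0,0,0,0]
    - [-1,0,0,0,0,0,0]

```text
time_s: 12.4
tool_pos: [0.5185, 0.0552, 0.2164]
tool_rot: [2.649, 1.687, 0.002]
contact_force: [0.3, -0.4, -1.5]
finger_gap: 0.027
```

```bash
python3 - <<'E'
from h import *
s=sense(); t=s['tool_pos']; print(s['time_s'],t,s['tool_rot'],s['contact_force'],s['finger_gap'])
im,d,p=snap('wrist','w6'); print(boss(im,p)); C=cloud(d,p); X,Y,Z=C[...,0],C[...,1],C[...,2]
n=p['origin'][:2]-t[:2]; n/=np.linalg.norm(n)
for a,b in((.088,.1),(.1,.12),(.12,.14),(.14,.16)):
    m=(np.hypot(X-t[0],Y-t[1])<.02)&(Z>a)&(Z<b)
    mid=[]
    for r in np.unique(np.nonzero(m)[0]):
        c=np.nonzero(m[r])[0]
        if len(c)>12: mid.append(np.median(C[r,c[len(c)//2]-2:c[len(c)//2]+3],0))
    q=np.median(mid,0); print(len(mid),q,'axis',q[:2]-.008*n)
k=cv2.resize(im[120:280,200:365],None,fx=4,fy=4,interpolation=cv2.INTER_NEAREST)[:600]; cv2.imwrite('pics/w6c.png',k[:,:,::-1])
E
```

```text
12.4 [0.51850972 0.05524348 0.21641602] [2.64893550e+00 1.68677141e+00 2.32791739e-03] [ 0.26622448 -0.38229906 -1.52135627] 0.026957746023175588
(((280.35675048828125, 192.5088653564453), (30.881776809692383, 31.465164184570312), 90.53430938720703), array([0.51816571, 0.05324269, 0.05      ]))
2 [0.52144343 0.06298614 0.09799057] axis [0.51802613 0.05575274]
5 [0.52226792 0.06276395 0.112931  ] axis [0.51885062 0.05553056]
8 [0.52221939 0.0624886  0.13341831] axis [0.51880209 0.0552552 ]
10 [0.52234616 0.06274547 0.15378293] axis [0.51892885 0.05551208]
```

View pics/w6c.png

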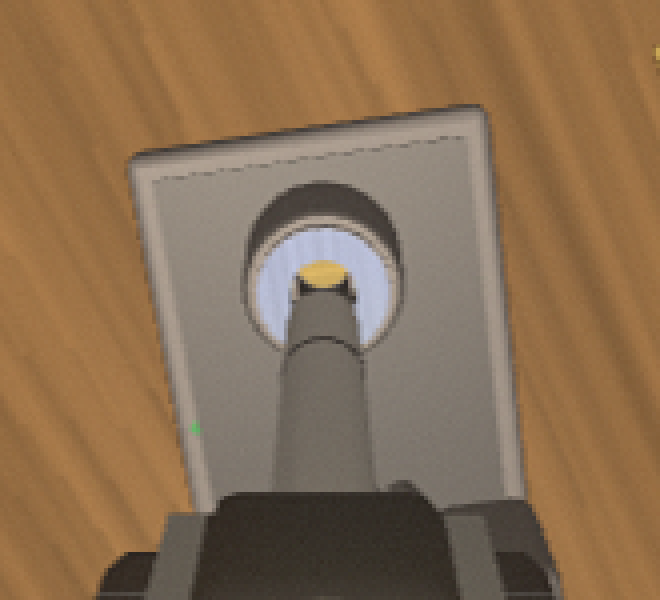

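The post is upright. Its axis is at about (0.5187,0.0555) and the port at (0.5182,0.0532), so I'll correct by (-0.5,-2.2) mm and lower it.

play_rows:
  increments:
    - [-1,-0.01,-0.045,-0.2,0,0,0]
    - [-1,0,0,-0.2,0,0,0]
    - [-1,0,0,-0.1,0,0,0]
    - [-1,0,0,0,0,0,0]
    - [-1,0,0,0,0,0,0]

```text
time_s: 12.95
tool_pos: [0.5172, 0.0531, 0.1901]
tool_rot: [-2.649, -1.688, 0.0]
contact_force: [0.1, -0.6, -0.6]
finger_gap: 0.0268
```

play_rows:
  increments:
    - [-1,0,0,0,0,0,0]
    - [-1,0,0,0,0,0,0]

```text
time_s: 13.15
tool_pos: [0.5176, 0.053, 0.1907]
tool_rot: [2.649, 1.687, 0.001]
contact_force: [-0.6, 0.4, 0.1]
finger_gap: 0.0267
```

```bash
python3 - <<'E'
from h import *
s=sense(); print(s['time_s'],s['tool_pos'],s['tool_rot'],s['contact_force'],s['moment'])
E
```

```text
13.15 [0.51762209 0.05303651 0.19068573] [2.64940036e+00 1.68748467e+00 8.83044003e-04] [-0.6156697   0.41031936  0.1344789 ] [-0.01054351 -0.04436165 -0.00449982]
```

play_rows:
  increments:
    - [-1,0,0,-0.05,0,0,0]
    - [-1,0,0,-0.05,0,0,0]
    - [-1,0,0,-0.05,0,0,0]
    - [-1,0,0,0,0,0,0]

```text
time_s: 13.55
tool_pos: [0.5171, 0.0529, 0.1823]
tool_rot: [-2.649, -1.687, 0.001]
contact_force: [-0.5, -0.8, -0.8]
finger_gap: 0.0263
```

play_rows:
  increments:
    - [-1,0,0,-0.04,0,0,0]
    - [-1,0,0,0,0,0,0]

```text
time_s: 13.75
tool_pos: [0.5172, 0.0529, 0.1806]
tool_rot: [-2.65, -1.688, 0.001]
contact_force: [-0.4, 0.3, -1.0]
finger_gap: 0.0271
```

play_rows:
  increments:
    - [-1,0,0,-0.04,0,0,0]
    - [-1,0,0,0,0,0,0]

```text
time_s: 13.95
tool_pos: [0.5172, 0.0529, 0.1786]
tool_rot: [-2.65, -1.688, 0.0]
contact_force: [0.2, -0.2, -0.0]
finger_gap: 0.0269
```

play_rows:
  increments:
    - [-1,0,0,-0.04,0,0,0]
    - [-1,0,0,-0.04,0,0,0]
    - [-1,0,0,0,0,0,0]

```text
time_s: 14.25
tool_pos: [0.5175, 0.0529, 0.1748]
tool_rot: [2.65, 1.688, 0.0]
contact_force: [0.1, 0.2, -0.1]
finger_gap: 0.0267
```

play_rows:
  increments:
    - [-1,0,0,-0.04,0,0,0]
    - [-1,0,0,-0.04,0,0,0]
    - [-1,0,0,0,0,0,0]

```text
time_s: 14.55
tool_pos: [0.5176, 0.0529, 0.1707]
tool_rot: [2.649, 1.687, 0.001]
contact_force: [1.4, -0.5, -0.5]
finger_gap: 0.0269
```

play_rows:
  increments:
    - [-1,0,0,-0.04,0,0,0]
    - [-1,0,0,-0.04,0,0,0]

```text
time_s: 14.75
tool_pos: [0.5174, 0.0529, 0.1668]
tool_rot: [2.65, 1.687, 0.0]
contact_force: [0.0, -0.5, 2.2]
finger_gap: 0.0271
```

play_rows:
  increments:
    - [-1,0,0,-0.04,0,0,0]
    - [-1,0,0,0,0,0,0]

```text
time_s: 14.95
tool_pos: [0.5173, 0.0529, 0.1644]
tool_rot: [-2.65, -1.688, 0.0]
contact_force: [1.1, -0.1, -2.0]
finger_gap: 0.027
```

play_rows:
  increments:
    - [-1,0,0,-0.04,0,0,0]
    - [-1,0,0,0,0,0,0]

```text
time_s: 15.15
tool_pos: [0.5175, 0.0529, 0.163]
tool_rot: [2.649, 1.687, 0.0]
contact_force: [0.5, -0.4, 2.1]
finger_gap: 0.0268
```

play_rows:
  increments:
    - [-1,0,0,-0.03,0,0,0]

```text
time_s: 15.25
tool_pos: [0.5178, 0.0531, 0.1625]
tool_rot: [2.649, 1.687, 0.001]
contact_force: [-2.0, -0.5, 14.6]
finger_gap: 0.0266
```

play_rows:
  increments:
    - [-1,0,0,-0.03,0,0,0]

```text
time_s: 15.35
tool_pos: [0.5181, 0.0532, 0.1621]
tool_rot: [2.649, 1.687, 0.001]
contact_force: [-4.0, -1.2, 19.0]
finger_gap: 0.027
```

play_rows:
  increments:
    - [-1,0,0,-0.03,0,0,0]

```text
time_s: 15.45
tool_pos: [0.5182, 0.0532, 0.1603]
tool_rot: [2.648, 1.687, 0.002]
contact_force: [-0.9, -0.8, 7.6]
finger_gap: 0.0267
```

play_rows:
  increments:
    - [-1,0,0,0,0,0,0]

```text
time_s: 15.55
tool_pos: [0.5181, 0.053, 0.1592]
tool_rot: [2.649, 1.687, 0.002]
contact_force: [1.3, 0.3, 5.2]
finger_gap: 0.0268
```

Force rose to 19 N at a depth of about 21 mm and fell to 5 N, so the seal is passed. I'll continue slowly.

play_rows:
  increments:
    - [-1,0,0,-0.04,0,0,0]

```text
time_s: 15.65
tool_pos: [0.5181, 0.0531, 0.1575]
tool_rot: [2.649, 1.687, 0.002]
contact_force: [-0.3, -0.5, 7.9]
finger_gap: 0.0268
```

play_rows:
  increments:
    - [-1,0,0,-0.04,0,0,0]

```text
time_s: 15.75
tool_pos: [0.518, 0.053, 0.1553]
tool_rot: [2.649, 1.687, 0.002]
contact_force: [-0.0, -0.1, 6.9]
finger_gap: 0.027
```

play_rows:
  increments:
    - [-1,0,0,-0.03,0,0,0]

```text
time_s: 15.85
tool_pos: [0.5179, 0.053, 0.1537]
tool_rot: [2.649, 1.687, 0.001]
contact_force: [-0.9, -0.8, 8.7]
finger_gap: 0.027
```

play_rows:
  increments:
    - [-1,0,0,0,0,0,0]
    - [-1,0,0,0,0,0,0]

```text
time_s: 16.05
tool_pos: [0.5177, 0.0529, 0.153]
tool_rot: [2.649, 1.687, 0.001]
contact_force: [0.5, -0.4, 3.8]
finger_gap: 0.0267
```

play_rows:
  increments:
    - [-1,0,0,-0.03,0,0,0]

```text
time_s: 16.15
tool_pos: [0.5178, 0.053, 0.152]
tool_rot: [2.649, 1.687, 0.001]
contact_force: [-1.2, 0.1, 8.0]
finger_gap: 0.0265
```

play_rows:
  increments:
    - [-1,0,0,-0.02,0,0,0]

```text
time_s: 16.25
tool_pos: [0.5177, 0.053, 0.1509]
tool_rot: [2.649, 1.687, 0.001]
contact_force: [0.4, -0.5, 7.1]
finger_gap: 0.0268
```

play_rows:
  increments:
    - [-1,0,0,-0.02,0,0,0]

```text
time_s: 16.35
tool_pos: [0.5178, 0.053, 0.1501]
tool_rot: [2.649, 1.687, 0.001]
contact_force: [-0.5, 0.3, 9.2]
finger_gap: 0.0272
```

play_rows:
  increments:
    - [-1,0,0,-0.02,0,0,0]

```text
time_s: 16.45
tool_pos: [0.5178, 0.0531, 0.1494]
tool_rot: [2.649, 1.687, 0.001]
contact_force: [-0.6, -1.1, 10.2]
finger_gap: 0.027
```

play_rows:
  increments:
    - [-1,0,0,-0.016,0,0,0]

```text
time_s: 16.55
tool_pos: [0.5178, 0.0531, 0.1488]
tool_rot: [2.649, 1.687, 0.001]
contact_force: [-1.8, -1.1, 12.4]
finger_gap: 0.0266
```

play_rows:
  increments:
    - [-1,0,0,-0.016,0,0,0]

```text
time_s: 16.65
tool_pos: [0.5179, 0.0531, 0.1483]
tool_rot: [2.649, 1.687, 0.001]
contact_force: [-2.1, 0.1, 14.3]
finger_gap: 0.0268
```

play_rows:
  increments:
    - [-1,0,0,-0.016,0,0,0]

```text
time_s: 16.75
tool_pos: [0.518, 0.0532, 0.1478]
tool_rot: [2.649, 1.687, 0.001]
contact_force: [-2.0, -1.4, 15.1]
finger_gap: 0.0267
```

play_rows:
  increments:
    - [-1,0,0,-0.014,0,0,0]

```text
time_s: 16.85
tool_pos: [0.518, 0.0532, 0.1472]
tool_rot: [2.649, 1.687, 0.001]
contact_force: [-3.3, 0.4, 15.5]
finger_gap: 0.0271
```

play_rows:
  increments:
    - [-1,0,0,-0.014,0,0,0]

```text
time_s: 16.95
tool_pos: [0.5181, 0.0533, 0.1468]
tool_rot: [2.649, 1.687, 0.001]
contact_force: [-3.4, -0.3, 21.5]
finger_gap: 0.027
```

play_rows:
  increments:
    - [-1,0,0,0,0,0,0]

```text
time_s: 17.05
tool_pos: [0.5181, 0.0533, 0.1468]
tool_rot: [2.649, 1.687, 0.001]
contact_force: [-3.9, -1.0, 17.4]
finger_gap: 0.027
```

play_rows:
  increments:
    - [-1,0,0,-0.01,0,0,0]

```text
time_s: 17.15
tool_pos: [0.5182, 0.0533, 0.1468]
tool_rot: [2.649, 1.687, 0.001]
contact_force: [-5.1, -0.5, 23.1]
finger_gap: 0.0268
```

play_rows:
  increments:
    - [-1,0,0,0,0,0,0]

```text
time_s: 17.25
tool_pos: [0.5181, 0.0534, 0.1468]
tool_rot: [2.648, 1.687, 0.001]
contact_force: [-4.5, -0.2, 20.1]
finger_gap: 0.0265
```

```bash
python3 - <<'E'
from h import *
s=sense(); print(s['time_s'],s['tool_pos'],s['contact_force'])
E
```

```text
17.25 [0.51814482 0.05335281 0.14679888] [-4.50693811 -0.19574654 20.12211268]
```

play_rows:
  increments:
    - [-1,0,0,-0.012,0,0,0]

```text
time_s: 17.35
tool_pos: [0.5183, 0.0534, 0.1467]
tool_rot: [2.648, 1.687, 0.001]
contact_force: [-5.2, -0.6, 28.1]
finger_gap: 0.0268
```

play_rows:
  increments:
    - [-1,0,0,0,0,0,0]

```text
time_s: 17.45
tool_pos: [0.5183, 0.0534, 0.1468]
tool_rot: [2.648, 1.687, 0.001]
contact_force: [-5.5, -0.7, 23.4]
finger_gap: 0.027
```

It's on the rigid stop: z holds at 0.1468 while the force rises steeply. Releasing.

play_rows:
  increments:
    - [1,0,0,0,0,0,0]
    - [1,0,0,0,0,0,0]
    - [1,0,0,0,0,0,0]
    - [1,0,0,0,0,0,0]
    - [1,0,0,0,0,0,0]

```text
time_s: 17.95
tool_pos: [0.517, 0.0529, 0.1429]
tool_rot: [-2.649, -1.687, 0.001]
contact_force: [-0.9, 0.2, -0.2]
finger_gap: 0.0858
```

play_rows:
  increments:
    - [1,0,0,0.2,0,0,0]
    - [1,0,0,0.4,0,0,0]
    - [1,0,0,0.6,0,0,0]
    - [1,0,0,0.6,0,0,0]
    - [1,0,0,0.6,0,0,0]

```text
time_s: 18.45
tool_pos: [0.5173, 0.0531, 0.2654]
tool_rot: [2.649, 1.688, 0.001]
contact_force: [-0.6, -0.2, -0.3]
finger_gap: 0.0854
```

play_rows:
  increments:
    - [1,0,0,0,0,0,0]
    - [1,0,0,0,0,0,0]
    - [1,0,0,0,0,0,0]

```text
time_s: 18.75
tool_pos: [0.5167, 0.0528, 0.2626]
tool_rot: [-2.649, -1.687, 0.002]
contact_force: [0.5, -0.1, 0.1]
finger_gap: 0.0857
```

```bash
python3 - <<'E'
from h import *
s=sense(); t=s['tool_pos']; print(s['time_s'],t,s['contact_force'],s['finger_gap'])
im,d,p=snap('wrist','w7'); C=cloud(d,p); X,Y,Z=C[...,0],C[...,1],C[...,2]
m=(np.hypot(X-.518,Y-.053)<.03)&(Z>.145)&(Z<.165); A=C[m]; print('head top',m.sum(),np.median(A,0),cv2.minAreaRect(A[:,:2].astype(np.float32)))
im,d,p=snap('side','side3')
k=cv2.resize(im[140:340,150:360],None,fx=3.5,fy=3,interpolation=cv2.INTER_CUBIC)[:600]
k=cv2.resize(im[140:330,150:350],None,fx=3,fy=3,interpolation=cv2.INTER_CUBIC); cv2.imwrite('pics/s3c.png',k[:,:,::-1])
E
```

```text
18.75 [0.5167444  0.05283468 0.26261896] [ 0.52071307 -0.13765268  0.11190274] 0.08566774709945622
head top 1169 [0.51962346 0.05563778 0.1550503 ] ((0.5190723538398743, 0.05407717823982239), (0.02725031040608883, 0.028026392683386803), 64.64794921875)
```

View pics/s3c.png

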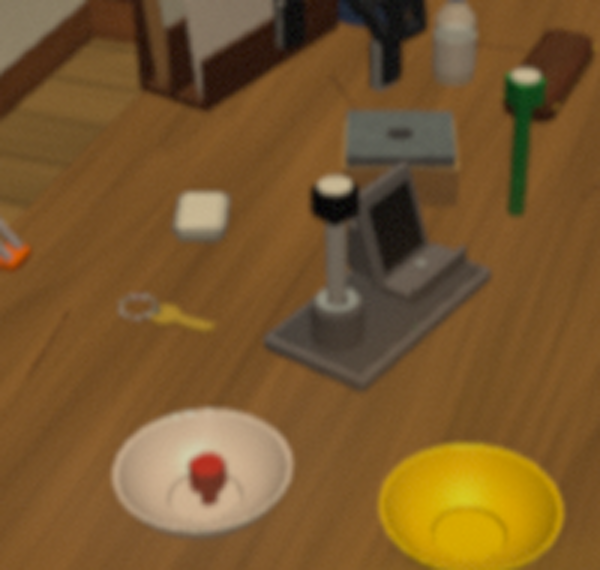

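The side view shows the post upright in the socket and the plug in the white dish. The rest looks untouched. The head reads slightly high (155.0 against 154 mm), so I'll check it against the boss face and the earlier view.

```bash
python3 - <<'E'
from h import *
def rep(n,im,d,p,c,h):
    C=cloud(d,p); X,Y,Z=C[...,0],C[...,1],C[...,2]
    m=((np.hypot(X-c[0],Y-c[1])<.03)&(abs(Z-h)<.006)).astype(np.uint8); m=cv2.erode(m,np.ones((5,5)))>0
    A=C[m]; print(n,m.sum(),'head',np.mean(A,0).round(4), A[:,2].std().round(4))
    V=im.min(2); 
    for lab,cc,hh in(('boss',(.518,.0535),.05),('base',(.518,.0535),.013)):
        k=(np.hypot(X-cc[0],Y-cc[1])<.06)&(abs(Z-hh)<.006); 
        if k.sum()>20: print('   ',lab,k.sum(),np.median(Z[k]).round(4))
rep('w3',*load('w3'),(.55,-.21),.148); rep('w4',*load('w4'),(.55,-.21),.148); rep('top0',*load('top0'),(.547,-.207),.148)
rep('w7',*load('w7'),(.518,.0535),.154)
rep('w8',*snap('wrist','w8'),(.518,.0535),.154)
rep('side3',*load('side3'),(.518,.0535),.154);rep('side0',*load('side0'),(.55,-.21),.148)
E
```

```text
w3 683 head [ 0.5507 -0.2084  0.1491] 0.0009
    base 266 0.0145
w4 1274 head [ 0.5515 -0.2077  0.1489] 0.001
    base 121 0.0144
top0 45 head [ 0.548  -0.2085  0.1475] 0.0018
    boss 95 0.0481
    base 1048 0.0125
w7 825 head [0.5193 0.0554 0.1552] 0.0009
    boss 566 0.0501
    base 3381 0.0143
w8 787 head [0.5201 0.055  0.1552] 0.0009
    boss 574 0.0501
    base 3396 0.0144
side3 12 head [0.5157 0.0631 0.1557] 0.0013
    boss 132 0.0503
    base 700 0.0145
side0 8 head [ 0.5444 -0.2     0.1501] 0.0014
    boss 110 0.0489
    base 700 0.0147
```

The wrist camera reads about 1 mm high in both places. The head rose 6.2 mm from the packing to the socket against 6.0 mm expected, so the post is home.

```bash
python3 -c "
from rig import *
print(sign_off())"
```

```text
the job is handed in; nothing more can be done
None
```

I pulled the red plug and left it in the white dish, then pushed the aluminium post down into the socket until it was fully home. I let go, backed the gripper clear and handed in the job, with the clock at about 19 s of the 72 s allowed.

- **Insertion forces:** The seal peaked at 19 N about 21 mm down, above the 8–16 N quoted, and drag after it was about 7 N. Compressing the contact took about 15 N in all.
- **Fully home:** At the bottom the tool height held at 146.8 mm through two more small pushes, against 147 mm expected. The highest reading there was 28 N at the wrist, drag included, so the contact stayed under its 35 N limit.
- **Final look:** The side view shows the post upright in the socket and the plug in the white dish. The other things I could see in that crop look undisturbed; I did not measure them.
- **A check that first disagreed:** The post's head read 1.2 mm high. The wrist camera had read it about 1 mm high in the packing too. The rise between the two was 6.2 mm against 6.0 mm expected, so the post is home to within measuring error.
- **Not seen:** The light collet force (1–5 N, 5–9 mm down) did not stand out from sensor noise of about ±2 N.

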